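# Set the empty tag hopper open for loading

### The job

Open the empty tag hopper for loading: with the fingertips push its sprung pusher plate all the way back to the end of its travel without ramming it, then take the fingers away so that the spring brings it forward again and it hangs on its catch, part-way. Push only, do not take hold of the pusher, and leave the full hopper and everything else on the bench as they are; finish with the hand clear.

Things in the scene. Friction and masses are not known exactly. Their poses are not given: they have to be found in the camera images.
- hopper: The EMPTY tag hopper, fixed: grey housing 240 long (x) x 96 wide (y), deck 30 high. Aluminium side guides 64 mm apart outside, tops 64 above the table, x -100 to +20; two front lips at x -101 (the robot's end), tops 54 high; rear block to 52 high. Origin: centre of underside, z up. Nothing stands between its lips and its black pusher. Left or right of the other.
- pusher (a joint): Travel of the empty hopper's pusher along the hopper's +x, m. 0 forward (start), 0.080 rear end stop. Spring pushes it forward, 4 N at 0 to 7 N at 0.080, damped (returns at about 0.2 m/s). Pushed back past 0.056, its hinged catch has dropped behind the stop pin and, when let go, it comes forward and hangs at 0.055; let go sooner, it runs back to 0.
- pusher_face (a point): Point on the front (-x) face of the empty hopper's pusher, the face to push: on its centre line, 95 mm above the table; 85 mm ahead (-x) of the hopper's origin at joint 0, moves with it. x axis = push direction, z up. Upright black plate 50 wide, 5 thick (14 at the top edge), 31 to 117 mm above the table; struts and catch behind. Push it between 64 (side guides) and 117 mm height.
- full_hopper: The FULL tag hopper, fixed: grey housing 240 long (x) x 96 wide (y), deck 30 high. Aluminium side guides 64 mm apart outside, tops 64 above the table, x -100 to +20; two front lips at x -101 (the robot's end), tops 54 high; rear block to 52 high. Origin: centre of underside, z up. A block of white tags 54 wide, 34 deep, 116 above the table stands before its pusher.
- full_pusher (a joint): Travel of the full hopper's pusher backwards from where it rests against its tags, in m: 0 at the start and to stay there.
- full_pusher_face (a point): Point on the front face of the full hopper's pusher (same plate), behind the tags, on its centre line, 95 mm above the table; x axis along the hopper's +x. Leave alone.
- stop_pin (a point): Centre of the fixed cross pin (6 mm thick, 33 long, along the empty hopper's y) on the deck, 38 mm above the table and 42 mm behind (+x of) the hopper's origin. The steel catch, a bar 10 wide behind the pusher plate, meets it at about 0.03 travel, rides over it and hangs on its far side; lifting the catch would free the pusher: keep off it.
- tag_bundle: Banded bundle of white tags, 86 x 54 x 24 mm, lying between the hoppers. Origin: centre of the underside. Leave alone.
- cone_a: Thread cone, dark thread, foot 62 mm across, 116 high. Origin: centre of the underside. Leave alone.
- cone_b: Thread cone, dark red thread, foot 62 mm across, 116 high. Origin: centre of the underside. Leave alone.
- tape_roll: Roll of tape lying flat, 92 mm across, 19 high. Origin: centre of the underside. Leave alone.
- screwdriver: Screwdriver, 170 mm long, lying flat in front of the hoppers. Origin: underside, mid length. Leave alone.
- bobbin: White bobbin lying flat, 25 mm across, 11 high. Origin: centre of the underside. Leave alone.
- spray_can: Can 52 mm across, 150 high. Origin: centre of the underside. Leave alone.

How it is judged:
By the outcome, as a careful person would: the job done as asked, in the order asked, and still so for the second after the job is handed in, with the robot touching nothing.
It also fails if it takes over 35 s, if anything falls off the work surface, if the arm or the gripper's body presses on something with over 40 N, if the wrist force passes 120 N, or if a joint passes its speed limit or range.

### The arm

A 6-joint arm with a two-finger parallel gripper is mounted at the origin on the work surface. World frame = base frame: x ahead of the robot, y to its left, z up, the work surface at z = 0. Lengths are in m, angles in degrees, forces in N, time in s.
With the tool pointing down it reaches from about 0.325 to 0.775 m from the base axis. Payload 9.3 kg.
Tool frame: the origin (TCP) lies midway between the tips of the shut fingers; the grasp point (between the pads) lies bot.grasp_offset behind it (bot.grasp_offset is the distance from the TCP to the grasp point, in m); z points along the fingers, y is the line along which they close (so a half turn about z gives the same grasp; the last joint's range is limited). The gripper opens to 85 mm and grips with 20 to 120 N. Pads are 22 mm wide; open, the fingers measure 114 mm over their backs; the gripper's body (76 mm by 85 mm) begins 54 mm behind the grasp point. The pads swing forward as they close: fully open they stand 13 mm farther back than shut.
Start: joints at [-73.717, 14.817, 1.232, 76.415, 0, 81.257], TCP at [0.233, -0.498, 0.231] pointing down, gripper open.
Joint ranges: [-174.27, 174.27], [-52.1, 104.24], [-59.71, 78.15], [-110.17, 111.67], [-87.03, 83.33], [-180, 180]. Speed limits (degrees/s): [127.2, 127.2, 159.86, 180, 180, 180].

### API

Orientations are given as a 3x3 rotation matrix whose columns are the frame's x, y, z axes.
In Python, from rig import bot gives the robot as it stands.
- The arm moves only by the shell command python3 -m pendant 'ROWS' [OPENING]. ROWS is a JSON object of lists of equal length, an entry for each row: "xyz": the shift along the tool's x, y, z in mm, a list of three; "turn": the turn about the tool's z in rad. In form: {"xyz": [[dx, dy, dz], ...], "turn": [turn, ...]}. A call has 1 to 5 rows; each row is the pose to reach, as a shift and turn from the pose commanded when the call began, along the tool's axes at that moment; what a row does not reach only later rows make up. A row lasts 1/8 s, in which the tool goes at most 62.5 mm and 10.7 degrees, less where a joint would pass 70% of its speed; a pose out of reach is approached as far as the arm can. A call with a gripper value outside its range is refused whole. OPENING is the opening, from 0 (shut) to 1 (fully open), set as the call begins (- or left out, the last holds). The fingers move at their own pace and stop on an object; the grip force is fixed at half the most. Time passes only in rows, so rows that repeat a pose let the fingers close. It gives the time, the measured TCP pose, the force, the opening and the grip force at its end, in the units of the state.
- bot.get_state(): the state, without advancing time (a new reading comes with each control period).
- bot.grab_frame(name): name is "side" or "top" or "wrist"; returns a dict with "image" (384x512x3 uint8, blue, green, red), "fx", "fy", "cx", "cy" (pixels), "rvec" (rotation vector, rad) and "tvec" (3), from world to camera coordinates, as OpenCV has them; the wrist camera has in their place "hand_eye" (4x4, takes a point from camera to tool coordinates, whose origin is the TCP and whose axes are the flange's). Camera axes: x right, y down, z forward; pixel columns grow to the right and rows downward; lengths in m; the calibration is good to about 2 mm. A picture is of the moment at which its call begins: read the wrist's pose just before it. There is no depth.
- bot.close_job(): hands the job in; it is judged then, once.
The state is a dict: "time": time; "joint_pos": joint angles; "joint_velocities": joint speeds; "tau": joint torques, N m; "tcp_pos": TCP position; "orientation": TCP orientation; "wrist_force": force on the tool from outside, world axes, zero at the start; "wrist_torque": the same for the moment, N m; "opening": finger opening in m; "grasp_force": force on a finger pad.
Only numpy, scipy, OpenCV 4.12 (cv2) and the standard library are available. Lean on these libraries where they do the work, as an engineer would, in place of code of your own. Each camera call takes 0.05 s, during which the arm holds its last target. There are 200 camera calls.

## Working session

There is one attempt and no reset: what is moved stays moved. The work goes in short steps, Python scripts to look and compute and a shell command to move; the robot and the scene stay as the last step left them, time stands still between calls to the robot, and variables do not carry over. Pictures are saved under pics/ and viewed, at most 10 in all, crops included, and the job is handed in when it is done.

```bash
mkdir -p pics; python3 - <<'E'
from rig import bot
import cv2,numpy as np,pickle
s=bot.get_state();print(s['tcp_pos'],s['orientation'],s['opening'],bot.grasp_offset,s['wrist_force'])
d={}
for n in ("side","top"):
    f=bot.grab_frame(n);d[n]=f;cv2.imwrite(f"pics/{n}0.png",f["image"])
    R=cv2.Rodrigues(np.array(f['rvec'],float))[0];print(n,f['fx'],f['cx'],f['cy'],-R.T@np.array(f['tvec']).ravel(),R)
pickle.dump(d,open('f0.pkl','wb'))
E
```

```text
[ 0.23259131 -0.49806161  0.23063165] [[ 9.06112810e-01  4.23035944e-01 -4.06867087e-04]
 [ 4.23036087e-01 -9.06111804e-01  1.36623498e-03]
 [ 2.09299434e-04 -1.41008248e-03 -9.99998984e-01]] 0.08538328557344925 0.0187 [1.36920132 0.13361451 0.01561081]
side 358.4758175290146 257.5910111641417 190.1803038120105 [0.43923491 0.85871011 0.90039171] [[-0.99802621 -0.06216908 -0.0088703 ]
 [-0.0362759   0.68603292 -0.7266656 ]
 [ 0.05126145 -0.72490954 -0.68693408]]
top 375.36092826854497 256.6509140979094 190.3688801231697 [0.3311629  0.00507084 1.08583115] [[-0.01856365 -0.99963621 -0.01956641]
 [-0.98115724  0.02197776 -0.19195691]
 [ 0.1923171   0.01563431 -0.98120829]]
```

View pics/top0.png

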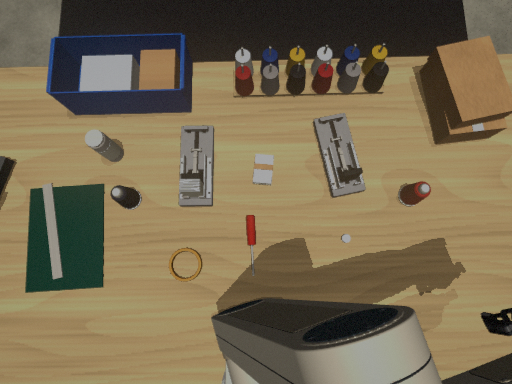

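View pics/side0.png

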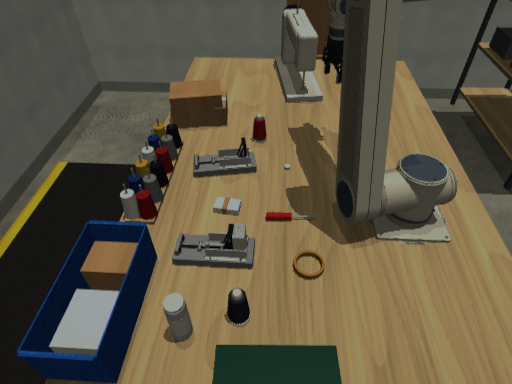

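The top view shows the full hopper (white tags) at about (196,165). The empty one is at about (340,155), turned slightly. I'll zoom in on the empty one.

```bash
python3 - <<'E'
import cv2,pickle,numpy as np
d=pickle.load(open('f0.pkl','rb'))
a=cv2.resize(d['top']['image'][105:205,300:380],None,fx=6,fy=6,interpolation=cv2.INTER_CUBIC)
b=cv2.resize(d['side']['image'][130:185,185:265],None,fx=4,fy=4,interpolation=cv2.INTER_CUBIC)
o=np.zeros((600,800,3),np.uint8);o[:,:480]=a;o[:220,480:]=b
cv2.imwrite('pics/crop0.png',o)
E
```

```text
(no output)
```

View pics/crop0.png

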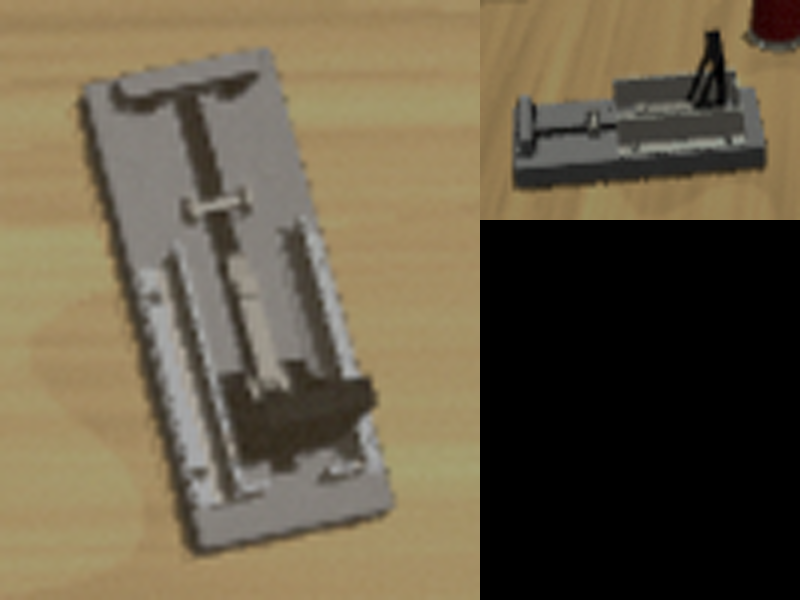

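```bash
cat > h.py <<'E'
import cv2,pickle,numpy as np
def ray(f,u,v,z):
    R=cv2.Rodrigues(np.array(f['rvec'],float))[0];c=-R.T@np.array(f['tvec'],float).ravel()
    d=R.T@np.array([(u-f['cx'])/f['fx'],(v-f['cy'])/f['fy'],1]);return c+d*(z-c[2])/d[2]
def proj(f,P):
    K=np.array([[f['fx'],0,f['cx']],[0,f['fy'],f['cy']],[0,0,1]])
    return cv2.projectPoints(np.array(P,float),np.array(f['rvec'],float),np.array(f['tvec'],float),K,None)[0][:,0]
E
python3 - <<'E'
from h import *
from scipy.optimize import least_squares
d=pickle.load(open('f0.pkl','rb'));t=d['top'];s=d['side']
px=lambda x,y:(300+(x+.5)/6-.5,105+(y+.5)/6-.5)
sx=lambda x,y:(185+(x-480+.5)/4-.5,130+(y+.5)/4-.5)
for p in [(82,85),(270,50),(392,510),(200,552)]: print(ray(t,*px(*p),.03))
for p in [(187,206),(247,200)]: print('pin',ray(t,*px(*p),.038))
L=[((.12,.048,.03),t,px(82,85)),((.12,-.048,.03),t,px(270,50)),((-.12,-.048,.03),t,px(393,505)),((-.12,.048,.03),t,px(200,545)),
((.042,0,.038),t,px(217,203)),((.12,.048,0),s,sx(515,187)),((-.12,.048,0),s,sx(765,172)),((.12,.048,.03),s,sx(515,160)),((-.12,.048,.03),s,sx(765,145))]
def w(p,P):
    c,n=np.cos(p[2]),np.sin(p[2]);P=np.array(P);return np.array([p[0]+c*P[0]-n*P[1],p[1]+n*P[0]+c*P[1],P[2]])
def r(p): return np.concatenate([proj(f,[w(p,P)])[0]-u for P,f,u in L])
q=least_squares(r,[.5,-.2,.1],loss='soft_l1');p=q.x
print(p,np.degrees(p[2]));print(r(p).reshape(-1,2).round(1))
print('face',w(p,(-.085,0,.095)))
# overlay checks
for n,P in dict(ftopL=(-.085,.025,.117),ftopR=(-.085,-.025,.117)).items():
    u=proj(t,[w(p,P)])[0];v=proj(s,[w(p,P)])[0];print(n,(u-[300,105])*6,(v-[185,130])*4+[480,0])
print(ray(t,421,186,.116),ray(t,346,238,.011))
E
```

```text
[ 0.75094308 -0.15013921  0.03      ]
[ 0.7668275  -0.24385654  0.03      ]
[ 0.53347328 -0.28684974  0.03      ]
[ 0.51522621 -0.19480954  0.03      ]
pin [ 0.68432788 -0.19680387  0.038     ]
pin [ 0.68664047 -0.22597097  0.038     ]
[ 0.6441694  -0.219394    0.18024301] 10.327163909271842
[[ 0.1 -0.9]
 [ 0.3 -1.3]
 [ 0.3  0.4]
 [-0.4  0.4]
 [ 0.2 -0. ]
 [ 0.5  0.8]
 [ 0.5 -0.7]
 [-0.6  1.5]
 [ 0.4  0.1]]
face [ 0.56054639 -0.23463184  0.095     ]
ftopL [262.43426626 422.58782911] [723.38831317  57.88367298]
ftopR [373.24969519 400.24123065] [718.40993585  26.70188816]
[ 0.52326395 -0.40966084  0.116     ] [ 0.39861238 -0.2284939   0.011     ]
```

```bash
cat >> h.py <<'E'
FACE=np.array([.5605,-.2346]);U=np.array([np.cos(.1802),np.sin(.1802)]);V=np.array([-U[1],U[0]])
def to(st,a,b,z):  # goal: a m along push dir from face at 0, b left, height z -> tool shift mm, turn
    g=np.r_[FACE+a*U+b*V,z];R=np.array(st['orientation']);x=np.arctan2(R[1,0],R[0,0])
    return (R.T@(g-st['tcp_pos'])*1e3).round(1),round(x-.1802,4)
def where(st):
    d=np.array(st['tcp_pos'])[:2]-FACE;return (np.array([d@U,d@V,st['tcp_pos'][2]])*1e3).round(1)
E
python3 -c "
from h import *;from rig import bot
s=bot.get_state();print(to(s,-.055,0,.2),where(s))"
```

```text
(array([ 355.4, -114. ,   30.9]), np.float64(0.2566)) [-369.8 -200.5  230.7]
```

```bash
python3 -m pendant '{"xyz":[[50,-16,4],[100,-32,9],[150,-48,13],[200,-64,17],[250,-80,22]],"turn":[0.05,0.1,0.15,0.2,0.2566]}' 0
python3 -c "
from h import *;from rig import bot
s=bot.get_state();print(to(s,-.055,0,.2),where(s))"
```

```text
time: 0.72
tcp_pos: [0.4264, -0.3187, 0.209]
orientation: [[0.984, 0.177, -0.0], [0.177, -0.984, 0.0], [-0.0, -0.0, -1.0]]
wrist_force: [0.7, -0.3, 1.1]
opening: -0.0001
grasp_force: 0.0
(array([ 91.9, -58.9,   9. ]), np.float64(-0.0019)) [-147.1  -58.7  209. ]
```

```bash
python3 -m pendant '{"xyz":[[40,-28,4],[75,-48,9],[92,-59,9],[92,-59,9]],"turn":[0,0,0,0]}'
python3 - <<'E'
from h import *;from rig import bot
s=bot.get_state();print(to(s,-.055,0,.085),where(s),s['wrist_force'])
f=bot.grab_frame('wrist');cv2.imwrite('pics/w1.png',f['image']);g=bot.grab_frame('top');pickle.dump((s,f,g),open('f1.pkl','wb'))
E
```

```text
time: 1.23
tcp_pos: [0.5057, -0.2449, 0.2]
orientation: [[0.983, 0.181, -0.001], [0.181, -0.983, 0.0], [-0.001, -0.0, -1.0]]
wrist_force: [-0.1, 0.7, 0.8]
opening: 0.0002
grasp_force: 0.0
(array([  0.8,  -0.3, 115. ]), np.float64(0.0019)) [-55.7  -0.3 200. ] [-0.08361192  0.73324006  0.82714995]
```

View pics/w1.png

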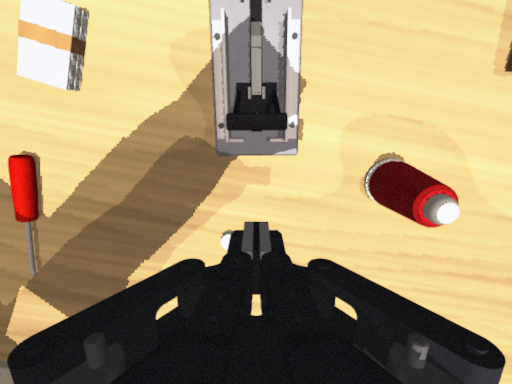

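The hand is aligned: plate top edge at rows 114–130, centred on column 257, with the fingertips at column 257. Next I'll check the plate's distance in the wrist view.

```bash
python3 -m pendant '{"xyz":[[0,0,50],[0,0,90],[0,0,115],[0,0,115]],"turn":[0,0,0,0]}'
python3 - <<'E'
from h import *;from rig import bot
s,f,g=pickle.load(open('f1.pkl','rb'));H=np.array(f['hand_eye']);R=np.array(s['orientation'])
for u,v,z in [(227,130,.117),(288,130,.117),(257,154,.03),(216,154,.03),(298,154,.03)]:
    d=R@H[:3,:3]@[(u-f['cx'])/f['fx'],(v-f['cy'])/f['fy'],1];c=R@H[:3,3]+s['tcp_pos'];p=c+d*(z-c[2])/d[2]
    q=p[:2]-FACE;print((np.array([q@U,q@V])*1e3).round(1))
s=bot.get_state();print(where(s),s['wrist_force'])
E
```

```text
time: 1.82
tcp_pos: [0.5036, -0.246, 0.084]
orientation: [[0.984, 0.177, -0.003], [0.177, -0.984, 0.002], [-0.003, -0.002, -1.0]]
wrist_force: [-0.0, 0.4, 0.5]
opening: -0.0002
grasp_force: 0.0
[-1.6 22.4]
[ -1.5 -27.9]
[-34.7  -2.7]
[-34.8  45.3]
[-34.6 -50.7]
[-58.   -1.1  84. ] [-0.04101689  0.35562968  0.52413081]
```

```bash
python3 -m pendant '{"xyz":[[12,0,0],[24,0,0],[34,0,0],[40,0,0],[44,0,0]],"turn":[0,0,0,0,0]}'
python3 -c "
from h import *;from rig import bot
s=bot.get_state();print(where(s),s['wrist_force'])"
python3 -m pendant '{"xyz":[[3,0,0],[7,0,0],[12,0,0],[18,0,0],[24,0,0]],"turn":[0,0,0,0,0]}'
python3 -c "
from h import *;from rig import bot
s=bot.get_state();print(where(s),s['wrist_force'])"
```

```text
time: 2.45
tcp_pos: [0.549, -0.2375, 0.0853]
orientation: [[0.984, 0.18, -0.0], [0.18, -0.984, -0.0], [-0.0, 0.0, -1.0]]
wrist_force: [-0.7, 0.1, -0.4]
opening: 0.0004
grasp_force: 0.0
[-11.8  -0.8  85.3] [-0.71088124  0.14490464 -0.39997048]
time: 3.08
tcp_pos: [0.5712, -0.2332, 0.0852]
orientation: [[0.984, 0.179, -0.002], [0.179, -0.984, 0.0], [-0.002, -0.001, -1.0]]
wrist_force: [-6.1, 1.0, 3.2]
opening: -0.0001
grasp_force: 3.1
[10.8 -0.5 85.2] [-6.12181114  1.04717211  3.2151968 ]
```

```bash
python3 -m pendant '{"xyz":[[6,0,0],[12,0,0],[18,0,0],[24,0,0],[30,0,0]],"turn":[0,0,0,0,0]}'
python3 -c "
from h import *;from rig import bot
s=bot.get_state();print(where(s),s['wrist_force'])"
python3 -m pendant '{"xyz":[[5,0,0],[9,0,0],[13,0,0],[15,0,0],[17,0,0]],"turn":[0,0,0,0,0]}'
python3 -c "
from h import *;from rig import bot
s=bot.get_state();print(where(s),s['wrist_force'])"
```

```text
time: 3.7
tcp_pos: [0.6002, -0.2276, 0.0853]
orientation: [[0.984, 0.179, -0.003], [0.179, -0.984, 0.001], [-0.003, -0.001, -1.0]]
wrist_force: [-8.5, 1.9, 5.3]
opening: 0.0002
grasp_force: 4.1
[40.3 -0.2 85.3] [-8.54437634  1.91524765  5.27920449]
time: 4.32
tcp_pos: [0.617, -0.2244, 0.0852]
orientation: [[0.984, 0.179, -0.003], [0.179, -0.984, 0.001], [-0.002, -0.001, -1.0]]
wrist_force: [-7.9, 2.3, 4.1]
opening: -0.0001
grasp_force: 3.7
[57.4 -0.1 85.2] [-7.91671749  2.28434825  4.11171492]
```

```bash
python3 -m pendant '{"xyz":[[2,0,0],[4,0,0],[6,0,0],[7,0,0],[8,0,0]],"turn":[0,0,0,0,0]}'
python3 -c "
from h import *;from rig import bot
s=bot.get_state();print(where(s),s['wrist_force'])"
```

```text
time: 4.95
tcp_pos: [0.6248, -0.2229, 0.0852]
orientation: [[0.984, 0.179, -0.003], [0.179, -0.984, 0.001], [-0.003, -0.002, -1.0]]
wrist_force: [-7.8, 2.6, 4.9]
opening: 0.0
grasp_force: 3.7
[65.4 -0.1 85.2] [-7.84662486  2.60648927  4.9009115 ]
```

```bash
python3 -m pendant '{"xyz":[[1,0,0],[2,0,0],[3,0,0]],"turn":[0,0,0]}'
python3 -c "
from h import *;from rig import bot
s=bot.get_state();print(where(s),s['wrist_force'])"
```

```text
time: 5.32
tcp_pos: [0.6278, -0.2224, 0.0853]
orientation: [[0.984, 0.179, -0.003], [0.179, -0.984, 0.001], [-0.002, -0.002, -1.0]]
wrist_force: [-9.4, 2.6, 5.4]
opening: 0.0004
grasp_force: 3.8
[68.4 -0.  85.3] [-9.36954222  2.58389195  5.42726473]
```

```bash
python3 -m pendant '{"xyz":[[1,0,0],[2,0,0]],"turn":[0,0]}'
python3 -c "
from h import *;from rig import bot
s=bot.get_state();print(where(s),s['wrist_force'])"
```

```text
time: 5.58
tcp_pos: [0.628, -0.2223, 0.0852]
orientation: [[0.984, 0.178, -0.006], [0.178, -0.984, 0.001], [-0.006, -0.002, -1.0]]
wrist_force: [-19.7, 0.0, 10.4]
opening: 0.0003
grasp_force: 9.6
[68.6  0.  85.2] [-19.6997457    0.04742672  10.42976178]
```

End stop reached: 2 mm commanded moved the tool only 0.2 mm, and the force rose to 20 N. Now I'll withdraw straight back.

```bash
python3 -m pendant '{"xyz":[[-10,0,0],[-30,0,0],[-55,0,0],[-85,0,0],[-115,0,0]],"turn":[0,0,0,0,0]}'
python3 -m pendant '{"xyz":[[-20,0,0],[-25,0,-30],[-25,0,-80],[-25,0,-120],[-25,0,-120]],"turn":[0,0,0,0,0]}'
python3 - <<'E'
from h import *;from rig import bot
s=bot.get_state();print(where(s),s['wrist_force'])
f=bot.grab_frame('wrist');g=bot.grab_frame('side')
a=cv2.resize(f['image'][:240,130:400],None,fx=1.6,fy=1.6);b=cv2.resize(g['image'][130:185,185:265],None,fx=4,fy=4)
o=np.zeros((400,800,3),np.uint8);o[:a.shape[0],:a.shape[1]]=a;o[:220,480:]=b;cv2.imwrite('pics/end.png',o)
E
```

```text
time: 6.2
tcp_pos: [0.5173, -0.2433, 0.0853]
orientation: [[0.984, 0.179, 0.0], [0.179, -0.984, -0.0], [0.0, 0.0, -1.0]]
wrist_force: [0.4, -0.6, 0.1]
opening: -0.0002
grasp_force: 0.0
time: 6.82
tcp_pos: [0.4947, -0.2485, 0.2085]
orientation: [[0.984, 0.179, 0.005], [0.179, -0.984, -0.003], [0.004, 0.004, -1.0]]
wrist_force: [1.3, -0.2, -0.5]
opening: 0.0001
grasp_force: 0.0
[-67.3  -1.9 208.5] [ 1.29018232 -0.2460405  -0.54644487]
```

View pics/end.png

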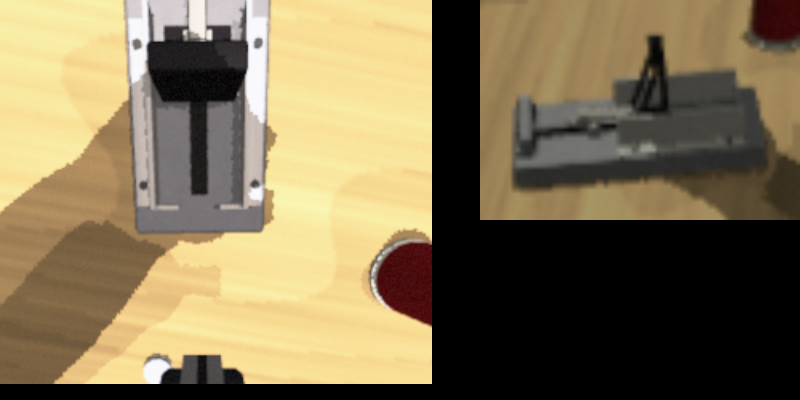

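The side view shows the pusher's top edge moved from column 712 to 655, about 55 mm, so it hangs on its catch. The hand is clear.

```bash
python3 -m pendant '{"xyz":[[0,0,0],[0,0,0]],"turn":[0,0]}' | tail -3; python3 -c "
from rig import bot
print(bot.close_job())"
```

```text
wrist_force: [-0.1, 0.9, -0.5]
opening: -0.0
grasp_force: 0.0
the job is handed in; nothing more can be done
None
```

I pushed the empty hopper's pusher to its end stop (about 20 N at contact) and let it go. It came forward and hangs on its catch at about 55 mm by the side camera. The hand is clear, no other object was touched, and the job is handed in.

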